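# Level the riser shelf on its screw foot

### The job

Level the small wooden riser shelf. First turn the metal lock ring round its bubble level clockwise until the ring's tab stands at the steel pin, so that the level is locked in; then turn the winged knob of the screw foot so that, with the knob pressed all the way down, the bubble lies wholly inside the circle of the level. The knob end of the shelf springs up when it is let go, so finish while still holding the knob pressed down with the fingers on it, ring locked and bubble inside the circle; leave the other kitchen things alone.

Things in the scene. Friction and masses are not known exactly. Their poses are not given: they have to be found in the camera images.
- riser: the riser's steel base, fixed on the worktop; origin under its centre, +y to the robot's left at yaw 0. Its wooden board, 130 (x) x 270 (y) x 16 mm, top about 63 mm up, is hinged along x at y = +110 mm, 36 mm up. At x = 0 the board carries the level with its lock ring (y = +50 mm) and the winged knob of the screw foot (y = -100 mm, 210 mm from the hinge)
- ring_top (a point): centre of the lock ring in the plane of its top rim, 19 mm above the board. Knurled round aluminium ring, 56 mm outside diameter, 18 mm tall, grip it across the diameter; held captive, turns about its vertical axis with 0.08 N m friction
- ring_tab (a point): outer end of the lock ring's only tab, 41 mm from the ring's axis and 12 mm above the board; the tab is 7 mm wide, 9 mm tall and sticks out 13 mm from the ring. The locked mark is a steel pin (7 mm diameter, 14 mm tall) fixed on the board 47 mm from the ring's axis towards the riser's -x
- lock_ring (a joint): angle of the lock ring (rad), grows clockwise seen from above; 1.2 = locked, tab straight at the pin, a hard stop
- knob_top (a point): top centre of the winged knob, 35.5 mm above the board. The wing is a bar 44 mm long, 14 mm thick and 26 mm tall over a round skirt of 46 mm diameter and 10 mm height above the board; the point's x axis lies along the bar. Grip the bar across its 14 mm
- foot_knob (a joint): angle of the knob (rad), grows clockwise from above, -1.5 to 1.5, friction 0.2 N m, stays where left. Clockwise raises the knob end: 0.02 rad of tilt or 4.2 mm at the knob per radian. The worktop's slope differs each time, so the level angle is unknown; the start is always 0.5 to 1.4 rad short of (anticlockwise from) level
- riser_seat (a joint): how far the knob end has sprung up (rad): 0 = pressed fully down on its hard stop, 0.02 = free (4.2 mm up at the knob). A spring under the board lifts it; about 8 N down on the knob seats it
- bubble (a point): centre of the bubble, 10 mm diameter. It floats along the board's y axis to the higher end: with the knob pressed down, 7 mm towards the knob (-y) for each radian that the knob is turned clockwise; it settles in about 0.5 s and stops at the wall 12 mm off the middle. With the knob end sprung up it lies 7 mm nearer the knob
- circle (a point): centre of the thin dark circle (15 mm diameter) on the level's face, 12.5 mm above the board; the frame moves with the board, its y axis points away from the knob. Level means that the bubble is centred here, within 2.5 mm (bubble wholly inside the circle)
- pepper_jar: spice jar with a black cap, 41 mm diameter, 105 mm tall, loose, behind the riser: leave alone; origin at the centre of its underside
- shaker: salt shaker of glass with a grey metal top, 44 mm diameter, 90 mm tall, loose, behind the riser: leave alone; origin at the centre of its underside
- scoop: steel measuring cup with a strap handle, 66 x 146 x 26 mm, loose, left of the riser: leave alone; origin at the centre of its underside
- timer: round wind-up egg timer, 67 mm wide, 66 mm tall, loose on the cooktop: leave alone; origin at the centre of its underside

How it is judged:
By the outcome, as a careful person would: the job done as asked, in the order asked, and still so for the second after the job is handed in, while the arm keeps its last pose, push and grip.
It also fails if it takes over 61 s, if anything falls off the work surface, if the arm or the gripper's body presses on something with over 40 N, if the wrist force passes 120 N, or if a joint passes its speed limit or range.

### The arm

A 6-joint arm with a two-finger parallel gripper is mounted at the origin on a cart in front of the work surface, level with it; the furniture and walls round the work are solid. World frame = base frame: x ahead of the robot, y to its left, z up, the work surface at z = 0. Lengths are in m, angles in rad, forces in N, time in s.
With the tool pointing down it reaches from about 0.375 to 0.925 m from the base axis. Payload 5.7 kg.
Tool frame: the origin (TCP) lies midway between the tips of the shut fingers; the grasp point (between the pads) lies manip.grip_point_offset behind it (manip.grip_point_offset is the distance from the TCP to the grasp point, in m); z points along the fingers, y is the line along which they close (so a half turn about z gives the same grasp; the last joint's range is limited). The gripper opens to 85 mm and grips with 20 to 120 N. Pads are 22 mm wide; open, the fingers measure 114 mm over their backs; the gripper's body (76 mm by 85 mm) begins 54 mm behind the grasp point. The pads swing forward as they close: fully open they stand 13 mm farther back than shut.
Start: joints at [-1.343, 0.359, 1.51, -0, 1.272, -0.115], TCP at [0.202, -0.565, 0.231] pointing down, gripper open.
Joint ranges: [-2.97, 2.97], [-1.01, 2.36], [0.21, 2.38], [-0.96, 4.11], [0.2, 2.71], [-2.98, 2.98]. Speed limits (rad/s): [2.39, 2.39, 3.14, 3.14, 3.14, 3.14].

### API

Orientations are given as a 3x3 rotation matrix whose columns are the frame's x, y, z axes.
In Python, from workcell import manip, sensors, capture, workorder, models gives the robot as it stands. Calls block until the motion is done:
- manip.reach(position, orientation): joint-space move of the TCP to a pose.
- manip.line_to(position, frame=None, speed=0.15, contact_N=None): straight line of the TCP; frame=None keeps the orientation; speed is the mean speed in m/s. With contact_N (N) it stops when the force on the tool has changed by that much, and returns True; else False.
- manip.movej(angles): joint-space move.
- manip.command_gripper(opening, grasp_force=None): finger opening in m; grasp_force is the grip in N (None keeps the last); returns when the fingers have stopped.
- manip.wait(seconds).
- manip.solve_ik(position, orientation): joint angles nearest the present ones, or None.
- sensors.get_state(): the state.
- capture(name): name is "scene" or "top"; returns a dict with "pixels" (400x640x3 uint8, red, green, blue), "K" (3x3 intrinsics, pixels), "rvec" (rotation vector, rad) and "tvec" (3), from world to camera coordinates, as OpenCV has them. Camera axes: x right, y down, z forward; pixel columns grow to the right and rows downward; lengths in m; the calibration is good to about 2 mm. A picture is of the moment at which its call begins. There is no depth.
A pose or a line that the arm cannot do raises manip.PlanningError and nothing moves.
- workorder.close_job(): hands the job in; it is judged then, once.
Trained networks look in a picture, given as the dict that the camera call returned (one of the last four; its "shot" number tells which), for a name from the list of things; names that differ only in an ending like _2 or _b are one class to them, and where a whole thing is asked for, a point or a joint stands for the part that bears it (a point fixed in the world has none). Each returns a list of dicts, best first, with "confidence" (0 to 1); they miss things now and then, are a little off and sometimes report something else, mostly with a low value. They report only what shows in the picture. A call takes as long as a camera call.
- models.masks_of(picture, label): "pixels" (400x640 bool, what is visible of it) and "location" ([column, row] in pixels, amid what is visible of it).
The state is a dict: "clock": time; "joint_positions": joint angles; "dq": joint speeds; "joint_efforts": joint torques, N m; "tcp_pos": TCP position; "tool_rot": TCP orientation; "ft_force": force on the tool from outside, world axes, zero at the start; "ft_torque": the same for the moment, N m; "grip_width": finger opening in m; "grasp_force": force on a finger pad.
Only numpy, scipy, OpenCV 4.12 (cv2) and the standard library are available. Lean on these libraries where they do the work, as an engineer would, in place of code of your own. Each camera call takes 0.05 s, during which the arm holds its last target. There are 200 camera calls.

## Working session

There is one attempt and no reset: what is moved stays moved. The work goes in short steps, each a Python script; the robot and the scene stay as the last script left them, time stands still between calls to the robot, and variables do not carry over. Pictures are saved under pics/ and viewed, at most 10 in all, crops included, and the job is handed in when it is done.

```bash
mkdir -p pics; cat > h.py <<'E'
import numpy as np, cv2
from workcell import manip, sensors, capture, workorder, models
def proj(p,P):
    return cv2.projectPoints(np.array(P,float).reshape(-1,3),p["rvec"],p["tvec"],p["K"],None)[0].reshape(-1,2)
def ray(p,uv,z):
    R=cv2.Rodrigues(np.array(p["rvec"],float))[0]; t=np.array(p["tvec"],float).reshape(3)
    c=-R.T@t; d=R.T@np.linalg.inv(p["K"])@np.array([uv[0],uv[1],1.])
    return c+d*(z-c[2])/d[2]
def save(p,n,crop=None,s=1):
    im=p["pixels"][:,:,::-1]
    if crop: im=im[crop[1]:crop[3],crop[0]:crop[2]]
    if s!=1: im=cv2.resize(im,None,fx=s,fy=s,interpolation=cv2.INTER_CUBIC)
    cv2.imwrite("pics/"+n,im)
E
python3 - <<'E'
from h import *
print(manip.grip_point_offset, sensors.get_state())
ps={n:capture(n) for n in("scene","top")}
for n,p in ps.items():
    save(p,n+"0.png"); R=cv2.Rodrigues(np.array(p["rvec"],float))[0]
    print(n,"cam",(-R.T@np.array(p["tvec"]).reshape(3)).round(3),"fwd",R[2].round(2),"K",p["K"][0][0])
    for l in ["riser","ring_top","ring_tab","knob_top","bubble","circle","pepper_jar","shaker","scoop","timer"]:
        for d in models.masks_of(p,l)[:2]:
            ys,xs=np.nonzero(d["pixels"]); print(l,round(d["confidence"],2),np.round(d["location"],1),len(xs),(xs.min(),ys.min(),xs.max(),ys.max()) if len(xs) else 0)
E
```

```text
0.0187 {'clock': 0.0, 'joint_positions': array([-1.34307044e+00,  3.59515033e-01,  1.51146336e+00,  1.47804893e-06,
        1.27251998e+00, -1.15092277e-01]), 'dq': array([-2.29641960e-04, -1.11913368e-03,  9.42085715e-05, -1.48569611e-03,
        7.98143689e-04, -9.26278878e-04]), 'joint_efforts': array([ 5.72816163e-06, -5.27613616e+01, -2.78616536e+01, -3.11080885e-04,
        1.29824487e-02,  4.00657001e-06]), 'tcp_pos': array([ 0.20152292, -0.56439585,  0.23043587]), 'tool_rot': array([[ 9.41811294e-01,  3.36141789e-01, -4.28862536e-04],
       [ 3.36141991e-01, -9.41809489e-01,  1.85683048e-03],
       [ 2.20251515e-04, -1.89294263e-03, -9.99998184e-01]]), 'ft_force': array([0.02689815, 0.13013295, 0.30445581]), 'ft_torque': array([ 0.01083395, -0.01840014,  0.03189162]), 'grasp_force': 0.0, 'grip_width': 0.08537293978719707}
scene cam [-0.151  0.547  0.708] fwd [ 0.67 -0.47 -0.58] K 417.9843502164633
riser 0.79 [386.8 203. ] 1657 (np.int64(361), np.int64(184), np.int64(414), np.int64(234))
ring_top 0.49 [401.7 199.1] 236 (np.int64(388), np.int64(190), np.int64(409), np.int64(2
[... 1300 characters left out ...]
(np.int64(452), np.int64(224), np.int64(473), np.int64(241))
bubble 0.16 [400.9 226.6] 187 (np.int64(390), np.int64(212), np.int64(412), np.int64(235))
circle 0.76 [420.7 228.9] 5573 (np.int64(363), np.int64(195), np.int64(473), np.int64(260))
pepper_jar 0.86 [423.4 179.4] 400 (np.int64(413), np.int64(169), np.int64(437), np.int64(193))
shaker 0.64 [459.4 189.7] 328 (np.int64(447), np.int64(179), np.int64(471), np.int64(199))
shaker 0.52 [422.6 182.3] 436 (np.int64(412), np.int64(169), np.int64(438), np.int64(194))
scoop 0.89 [232.1 240.9] 506 (np.int64(213), np.int64(223), np.int64(266), np.int64(258))
timer 0.95 [184.9 231.4] 575 (np.int64(170), np.int64(222), np.int64(198), np.int64(246))
```

```bash
python3 - <<'E'
from h import *
p=capture("top"); save(p,"top1.png",(340,150,500,270),5)
s=capture("scene"); save(s,"scene1.png",(340,140,440,240),6)
for uv in [(401,224),(462,233)]: print(ray(p,uv,0.08))
E
```

```text
[ 0.46886002 -0.15333269  0.08      ]
[ 0.437714   -0.29822125  0.08      ]
```

View pics/top1.png

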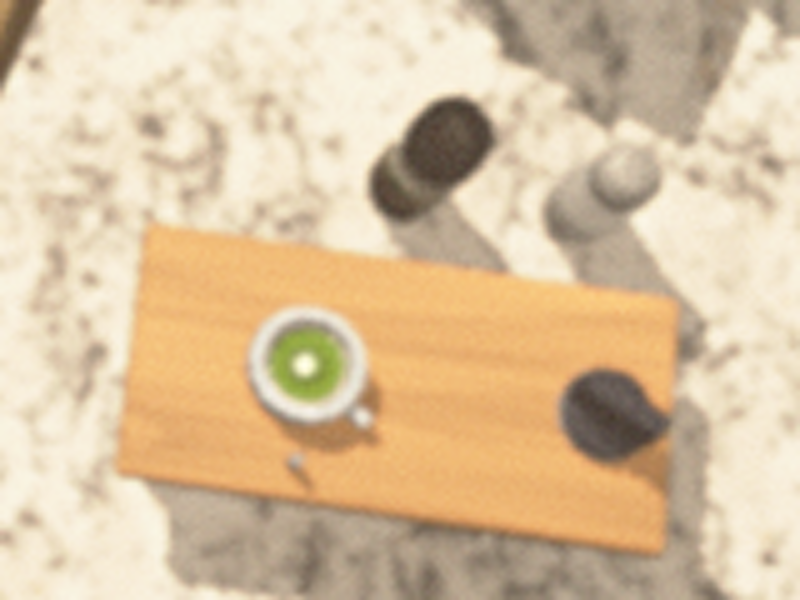

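View pics/scene1.png

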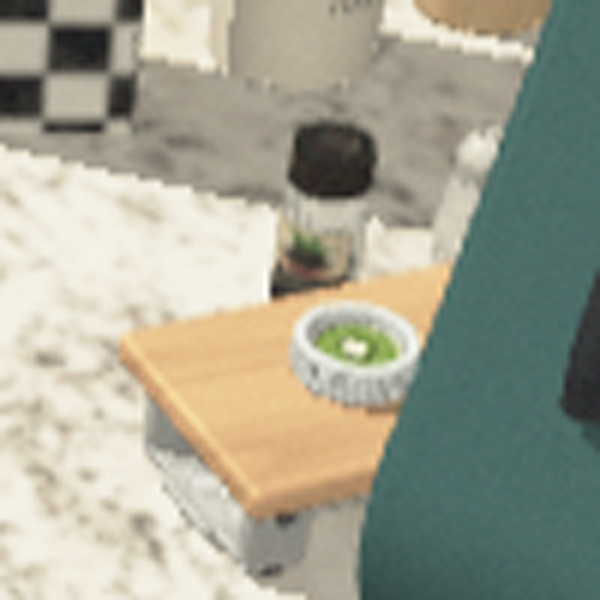

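The top crop shows the ring at about full-image (401.6, 222.8), its tab at (412.4, 233.4) and the pin at (398.8, 242.8). The knob is at about (461, 232) with its wing pointing lower right, and the bubble is near the circle while the board is sprung up. In the scene crop the ring is clear and the arm hides the knob.

```bash
cat >> h.py <<'E'
def r2w(q,x,y,h,tilt=0.02):  # q=(x0,y0,yaw); h above board top
    z=0.063+h+(0.11-y)*tilt
    c,s=np.cos(q[2]),np.sin(q[2]); return np.array([q[0]+c*x-s*y,q[1]+s*x+c*y,z])
E
python3 - <<'E'
from h import *
from scipy.optimize import least_squares
p=capture("top")
C=np.array([(148,226),(118,472),(662,552),(680,298),(308,364),(294,464)])/5+[340,150]-0.4
M=[(.065,.135,0),(-.065,.135,0),(-.065,-.135,0),(.065,-.135,0),(0,.05,.017),(-.047,.05,.012)]
f=lambda q:(proj(p,[r2w(q,*m) for m in M])-C).ravel()
r=least_squares(f,[.45,-.2,-.1]); q=r.x; print("q",q,f(q).reshape(-1,2).round(2))
np.save("q.npy",q)
rc=r2w(q,0,.05,.019); tab=ray(p,np.array([362,417])/5+[339.6,149.6],r2w(q,0,.05,.016)[2]); pin=r2w(q,-.047,.05,.019)
a=lambda v:np.arctan2(v[1],v[0]); print("ring",rc,"tab r",np.linalg.norm((tab-rc)[:2]),"angles",a(tab-rc),a(pin-rc),"knob",r2w(q,0,-.1,.0355))
# knob silhouette fit
im=p["pixels"].astype(float); g=im.max(2); u0,v0,S=445,215,8
roi=cv2.resize(im[215:255,445:485].astype(np.uint8),None,fx=S,fy=S,interpolation=cv2.INTER_CUBIC).max(2)
m=roi<105
print("dark px",m.sum()/S/S)
th=np.linspace(0,2*np.pi,40)
def sil(dx,dy,yaw):
    k=r2w(q,0,-.1,0)+[dx,dy,0]; out=np.zeros(m.shape,np.uint8)
    def hull(P): 
        h=cv2.convexHull(((proj(p,P)-[u0,v0]+.5)*S-.5).astype(np.float32)); cv2.fillConvexPoly(out,h.astype(int),1)
    hull([k+[.023*np.cos(t),.023*np.sin(t),z] for t in th for z in(0,.01)])
    c,s=np.cos(yaw),np.sin(yaw)
    hull([k+[c*x-s*y,s*x+c*y,z] for x in(-.022,.022) for y in(-.007,.007) for z in(.01,.0355)])
    return out>0
best=sorted([((sil(dx,dy,y)&m).sum()/(sil(dx,dy,y)|m).sum(),y,dx,dy) for y in np.arange(0,np.pi,.05) for dx in(-.003,0,.003) for dy in (-.003,0,.003)])[::-1]
for b in best[:6]: print(np.round(b,3))
o=cv2.resize(p["pixels"][215:255,445:485,::-1],None,fx=14,fy=14,interpolation=cv2.INTER_CUBIC)
e=cv2.resize(sil(best[0][2],best[0][3],best[0][1]).astype(np.uint8),(560,560),interpolation=0)
cv2.drawContours(o,cv2.findContours(e,0,2)[0],-1,(0,0,255),1); 
o=np.clip(o*1.6,0,255).astype(np.uint8); cv2.imwrite("pics/knob.png",o)
E
```

```text
q [ 0.46194759 -0.20201352 -0.20976653] [[-0.88 -0.99]
 [-1.16  0.75]
 [ 1.49  0.9 ]
 [ 0.76 -0.46]
 [-0.35  0.1 ]
 [ 0.1  -0.54]]
ring [ 0.47235916 -0.15310954  0.0832    ] tab r 0.036400566193617194 angles -2.411363799453692 2.9318261264948773 knob [ 0.44112443 -0.29982148  0.1027    ]
dark px 200.828125
[ 0.619  0.3    0.    -0.003]
[ 0.618  0.35   0.    -0.003]
[ 0.618  0.25   0.    -0.003]
[ 0.618  0.4    0.    -0.003]
[0.617 0.4   0.    0.   ]
[ 0.616  0.45   0.    -0.003]
```

View pics/knob.png

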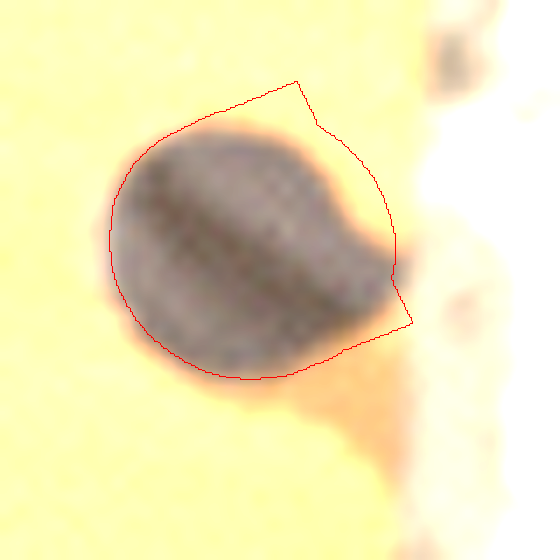

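The crop shows the skirt disc centred near full-image (461, 233) with the wing running from upper left to lower right. The model outline sits about 2 px too far right and the threshold was poor, so I'll refit using segmented masks.

```bash
cat > fit.py <<'E'
from h import *
from scipy.optimize import least_squares, minimize
p=capture("top"); S=6; u0,v0=350,180
roi=cv2.resize(p["pixels"][180:275,350:490],None,fx=S,fy=S,interpolation=cv2.INTER_CUBIC)
hsv=cv2.cvtColor(roi,cv2.COLOR_RGB2HSV).astype(int); 
wood=((hsv[...,0]<25)&(hsv[...,1]>95)&(hsv[...,2]>110)).astype(np.uint8)
cs=max(cv2.findContours(wood,cv2.RETR_EXTERNAL,cv2.CHAIN_APPROX_NONE)[0],key=cv2.contourArea)
hl=cv2.convexHull(cs)
full=np.zeros(wood.shape,np.uint8); cv2.fillPoly(full,[hl],1)
toS=lambda uv:(uv-[u0,v0]+.5)*S-.5
toP=lambda s:(np.asarray(s)+.5)/S-.5+[u0,v0]
quad=cv2.approxPolyN(hl,4,ensure_convex=True).reshape(-1,2)
print("hull quad",toP(quad).round(1).tolist())
dark=((hsv[...,2]<120)&(hsv[...,1]<90)&(full>0)).astype(np.uint8)
green=((hsv[...,0]>30)&(hsv[...,0]<60)&(hsv[...,1]>90)).astype(np.uint8)
for n,m in(("dark",dark),("green",green)):
    c=max(cv2.findContours(m,cv2.RETR_EXTERNAL,2)[0],key=cv2.contourArea); print(n,toP(cv2.minEnclosingCircle(c)[0]),cv2.minEnclosingCircle(c)[1]/S, cv2.contourArea(c)/S/S)
    if n=="dark": x,y,w,h=cv2.boundingRect(c);print(toP([x,y]),toP([x+w,y+h]))
o=roi[:,:,::-1].copy(); cv2.polylines(o,[quad.astype(int).reshape(-1,1,2)],True,(255,0,0),1)
q=np.load("q.npy"); M=[(.065,.135,0),(-.065,.135,0),(-.065,-.135,0),(.065,-.135,0)]
for dz,col in((0,(0,0,255)),):
    cv2.polylines(o,[toS(proj(p,[r2w(q,*m) for m in M])).astype(int).reshape(-1,1,2)],True,col,1)
cv2.imwrite("pics/fit.png",o[:560,:800])
E
python3 fit.py
```

```text
hull quad [[475.9, 208.6], [472.6, 262.6], [362.1, 244.4], [368.8, 194.1]]
dark [462.91687012 231.86422221] 10.320428848266602 236.7222222222222
[452.91666667 224.25      ] [473.08333333 241.41666667]
green [400.90339661 222.59158325] 7.261039098103841 152.04166666666666
```

View pics/fit.png

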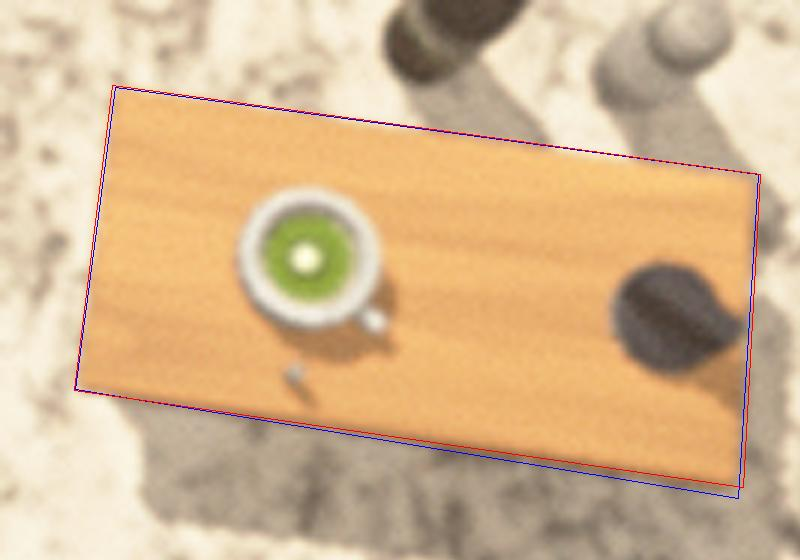

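The board outline and the model agree: blue is the segmented outline, red the model. The ring is at crop (309, 257) and the knob skirt at about (663, 318). Only the wing angle is left, so I'll refit it with the better mask.

```bash
cat >> fit.py <<'E'
c=max(cv2.findContours(dark,cv2.RETR_EXTERNAL,2)[0],key=cv2.contourArea); m=np.zeros(dark.shape,np.uint8); cv2.fillPoly(m,[c],1); m=m>0
th=np.linspace(0,2*np.pi,40)
def sil(dx,dy,yaw):
    k=r2w(q,0,-.1,0)+[dx,dy,0]; out=np.zeros(m.shape,np.uint8)
    def hull(P): cv2.fillConvexPoly(out,cv2.convexHull(toS(proj(p,P)).astype(np.float32)).astype(int),1)
    hull([k+[.023*np.cos(t),.023*np.sin(t),z] for t in th for z in(0,.01)])
    cc,s=np.cos(yaw),np.sin(yaw)
    hull([k+[cc*x-s*y,s*x+cc*y,z] for x in(-.022,.022) for y in(-.007,.007) for z in(.01,.0355)])
    return out>0
def iou(a): s=sil(*a); return (s&m).sum()/(s|m).sum()
R=np.arange(-.006,.0061,.002)
best=sorted([(iou((dx,dy,y)),y,dx,dy) for y in np.arange(0,np.pi,.1) for dx in R for dy in R])[::-1]
for b in best[:5]: print(np.round(b,3))
o=cv2.drawContours(roi[:,:,::-1].copy(),cv2.findContours(sil(*best[0][2:],best[0][1]).astype(np.uint8),0,2)[0],-1,(0,0,255),1)[220:400,560:800]
cv2.imwrite("pics/fit2.png",cv2.resize(o,None,fx=2,fy=2))
E
python3 fit.py
```

```text
hull quad [[475.9, 209.2], [472.4, 262.6], [362.1, 244.6], [368.8, 193.4]]
dark [462.94394938 231.77785238] 10.31594721476237 235.76388888888889
[452.91666667 224.25      ] [473.08333333 241.41666667]
green [400.80008952 222.54933167] 7.2637074788411455 151.88888888888889
[ 0.735  0.3   -0.002 -0.002]
[ 0.734  0.4    0.    -0.002]
[ 0.733  0.3    0.    -0.002]
[ 0.733  0.4   -0.002 -0.002]
[ 0.731  0.5    0.    -0.002]
```

View pics/fit2.png

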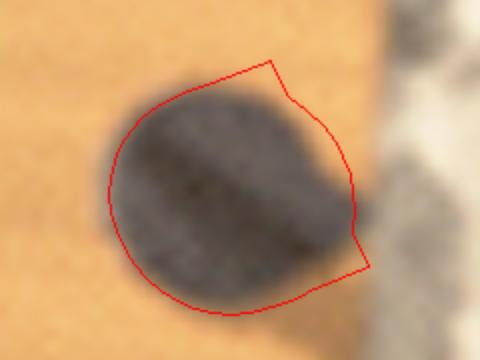

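In this crop the wing's top stripe runs from about (200, 110) to (350, 210), with its shaded side from (130, 130) to (310, 250). That implies a yaw of about 1.0, so the mask is the weak part and I'll loosen it.

```bash
cat >> fit.py <<'E'
print("----")
reg=np.zeros(m.shape,bool); reg[230:400,590:760]=True
sub=hsv[300:330,640:690].reshape(-1,3); print("hsv knob",np.percentile(sub,[5,50,95],axis=0).round(0).tolist())
mm=((hsv[...,1]<85)&(hsv[...,2]<150)&reg).astype(np.uint8)
c=max(cv2.findContours(mm,cv2.RETR_EXTERNAL,2)[0],key=cv2.contourArea); m=np.zeros(dark.shape,np.uint8); cv2.fillPoly(m,[c],1); m=m>0
print("area",m.sum()/36)
for y in np.arange(0,3.1,.15):
    b=max((iou((dx,dy,y)),dx,dy) for dx in R for dy in R); print(round(y,2),np.round(b,3))
o=roi[:,:,::-1].copy()
cv2.drawContours(o,cv2.findContours(m.astype(np.uint8),0,2)[0],-1,(0,255,0),1)
cv2.drawContours(o,cv2.findContours(sil(0,0,1.03).astype(np.uint8),0,2)[0],-1,(0,0,255),1)
t=toS(proj(p,[r2w(q,0,-.1,.0355)+np.array([cx*np.cos(1.03)-cy*np.sin(1.03),cx*np.sin(1.03)+cy*np.cos(1.03),0]) for cx,cy in((-.022,-.007),(.022,-.007),(.022,.007),(-.022,.007))]))
cv2.polylines(o,[t.astype(int).reshape(-1,1,2)],True,(255,255,0),1)
cv2.imwrite("pics/fit3.png",cv2.resize(o[220:400,560:800],None,fx=3,fy=3))
E
python3 fit.py | sed -n '/----/,$p'
```

```text
----
hsv knob [[7.0, 44.0, 73.0], [12.0, 63.0, 82.0], [16.0, 83.0, 100.0]]
area 258.3611111111111
0.0 [ 0.752  0.    -0.002]
0.15 [ 0.761  0.    -0.002]
0.3 [ 0.771  0.    -0.002]
0.45 [ 0.777  0.    -0.002]
0.6 [ 0.779  0.    -0.002]
0.75 [0.777 0.    0.   ]
0.9 [ 0.774 -0.002  0.   ]
1.05 [0.769 0.    0.002]
1.2 [ 0.765 -0.002  0.   ]
1.35 [ 0.761 -0.002  0.   ]
1.5 [ 0.751 -0.002  0.   ]
1.65 [ 0.739 -0.002 -0.002]
1.8 [ 0.737  0.    -0.002]
1.95 [ 0.738 -0.002 -0.002]
2.1 [ 0.735  0.    -0.002]
2.25 [ 0.734 -0.002 -0.002]
2.4 [ 0.735 -0.002 -0.002]
2.55 [ 0.736 -0.002 -0.002]
2.7 [ 0.741 -0.002 -0.002]
2.85 [ 0.745  0.    -0.002]
3.0 [ 0.749 -0.002 -0.002]
```

View pics/fit3.png

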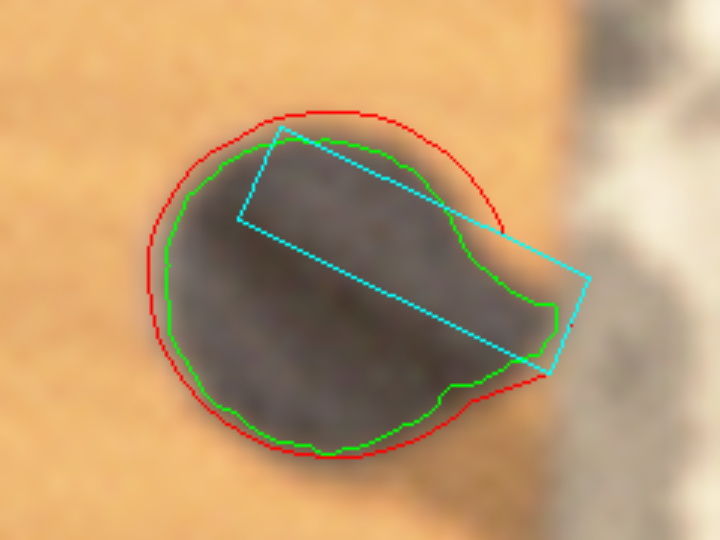

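```bash
cat >> h.py <<'E'
def rot(a): return np.array([[-np.sin(a),np.cos(a),0],[np.cos(a),np.sin(a),0],[0,0,-1.]])
def st(): 
    s=sensors.get_state(); print("t",round(s["clock"],2),"tcp",s["tcp_pos"].round(4),"F",s["ft_force"].round(1),"T",s["ft_torque"].round(2),"w",round(s["grip_width"],4),"g",round(s["grasp_force"],1),"j6",round(s["joint_positions"][5],3)); return s
E
python3 - <<'E'
from h import *
q=np.load("q.npy"); rc=r2w(q,0,.05,0); a=-0.84
manip.reach([rc[0],rc[1],.15],rot(a)); st()
print(manip.line_to([rc[0],rc[1],.0635],contact_N=6)); st()
manip.command_gripper(0.04,30); st()
p=capture("top"); save(p,"grip.png",(360,150,500,260),5)
E
```

```text
t 3.22 tcp [ 0.4727 -0.1541  0.1503] F [-0.1  0.2 -0.6] T [-0.01  0.01  0.01] w 0.0854 g 0.0 j6 0.387
False
t 3.94 tcp [ 0.4727 -0.1537  0.0638] F [ 0.6 -0.7  0. ] T [-0.03 -0.02  0.  ] w 0.0855 g 0.0 j6 0.387
t 4.33 tcp [ 0.4755 -0.1554  0.0656] F [ 0.9 -5.3  6.5] T [-0.86 -0.25 -0.04] w 0.0554 g 30.3 j6 0.387
```

View pics/grip.png

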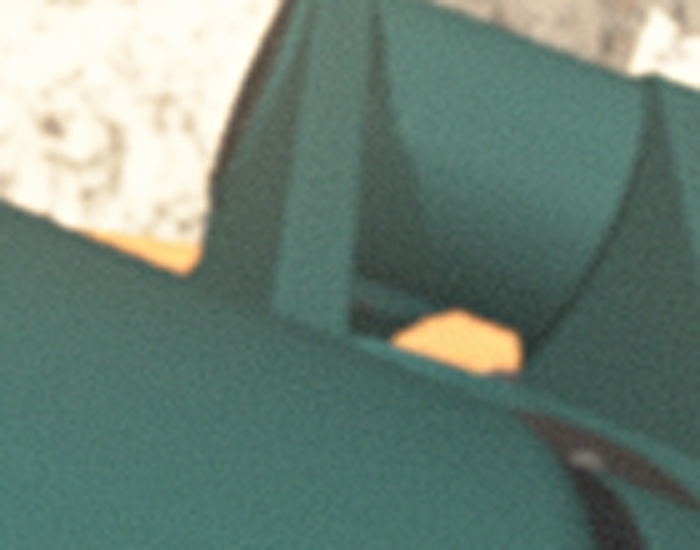

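The arm hides the ring in this view, but a width of 55.4 mm at 30 N confirms the grasp. The contact moved the tool about 3 mm, so I'll re-centre there and turn in steps.

```bash
python3 - <<'E'
from h import *
s=sensors.get_state(); P=s["tcp_pos"]+[0,0,.0005]; a0=-0.84; t0=s["ft_torque"][2]
for d in list(np.arange(.15,.86,.175))+[.9,.95,1.0,1.05,1.1,1.15]:
    manip.movej(manip.solve_ik(P,rot(a0-d))); s=st(); print(round(d,3),round(s["ft_torque"][2],3))
    if abs(s["ft_torque"][2])>0.45 : break
E
```

```text
t 4.65 tcp [ 0.4755 -0.1555  0.066 ] F [ 0.6 -0.8 -8.1] T [-0.5  -0.36 -0.07] w 0.0549 g 39.4 j6 0.533
0.15 -0.074
t 4.94 tcp [ 0.4755 -0.1556  0.0661] F [ 0.5 -2.4 -8.8] T [-0.76 -0.29 -0.07] w 0.0549 g 39.3 j6 0.705
0.325 -0.072
t 5.23 tcp [ 0.4756 -0.1556  0.0661] F [  0.6  -2.8 -10.3] T [-0.84 -0.25 -0.06] w 0.0547 g 39.3 j6 0.879
0.5 -0.058
t 5.53 tcp [ 0.4755 -0.1557  0.0661] F [  1.9  -4.4 -10.4] T [-1.06 -0.09 -0.09] w 0.0549 g 39.3 j6 1.054
0.675 -0.091
t 5.82 tcp [ 0.4755 -0.1557  0.0661] F [  0.1  -4.7 -10.2] T [-1.19 -0.05 -0.03] w 0.0547 g 39.2 j6 1.228
0.85 -0.035
t 6.07 tcp [ 0.4755 -0.1557  0.0661] F [ -0.1  -5.3 -11.2] T [-1.23  0.01 -0.1 ] w 0.0548 g 39.2 j6 1.28
0.9 -0.099
t 6.32 tcp [ 0.4755 -0.1557  0.0661] F [  0.5  -5.7 -10.4] T [-1.28 -0.   -0.04] w 0.0547 g 39.2 j6 1.33
0.95 -0.043
t 6.57 tcp [ 0.4755 -0.1557  0.0661] F [ -0.1  -6.  -11. ] T [-1.28  0.02  1.01] w 0.0551 g 38.9 j6 1.379
1.0 1.012
```

```bash
python3 - <<'E'
from h import *
q=np.load("q.npy")
manip.command_gripper(0.085); s=st(); P=s["tcp_pos"]
manip.line_to([P[0],P[1],.17],speed=.25); 
k=r2w(q,0,-.1,0)+[-.001,.0015,0]; print(k)
manip.reach([k[0],k[1],.15],rot(-.62)); st()
p=capture("top"); s=capture("scene")
a=cv2.resize(p["pixels"][170:270,350:480,::-1],None,fx=5,fy=5,interpolation=2)[:500]
b=cv2.resize(s["pixels"][170:240,350:430,::-1],None,fx=6,fy=6,interpolation=2)
o=np.zeros((500,650+0,3),np.uint8); o[:]=a
b=b[:420]; b=cv2.resize(b,(150,131)) if 0 else b
W=np.zeros((500,800,3),np.uint8)
W[:,:400]=cv2.resize(a,None,fx=.8,fy=.8)[:,:400].shape[0]==500 and a[:,:400] if 0 else a[:,50:450]
W[:420,400:800]=b[:,:400]
cv2.imwrite("pics/both.png",W)
E
```

```text
t 6.97 tcp [ 0.4757 -0.1552  0.0665] F [ 0.3 -0.5 -0.5] T [-0.04  0.02 -0.  ] w 0.0852 g 0.0 j6 1.385
[ 0.44012443 -0.29832148  0.0672    ]
t 8.88 tcp [ 0.4397 -0.2977  0.1492] F [-0.   0.1  0. ] T [-0.   -0.    0.02] w 0.0849 g 0.0 j6 -0.105
```

View pics/both.png

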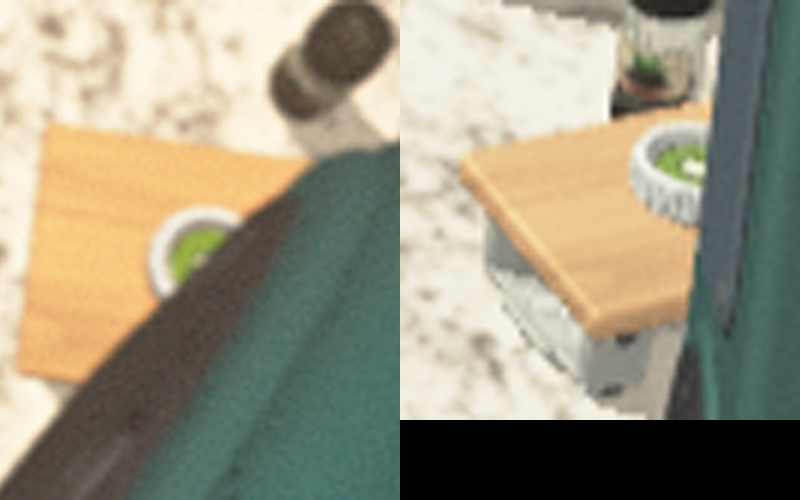

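The arm covers half the level from both cameras while it is over the knob: in the left panel the ring is at (205, 255), partly hidden. I'll use the sprung-up bubble instead, since it lies 7 mm nearer the knob than when pressed, and measure it with the arm clear. The initial clear pictures come first.

```bash
cat > bub.py <<'E'
from h import *
def bubble(p,img=None,name="top"):
    q=np.load("q.npy"); im=p["pixels"] if img is None else img
    S=10; c=proj(p,r2w(q,0,.05,.0125))[0]; u0,v0=int(c[0])-15,int(c[1])-15
    roi=cv2.resize(im[v0:v0+31,u0:u0+31],None,fx=S,fy=S,interpolation=cv2.INTER_CUBIC)
    hsv=cv2.cvtColor(roi,cv2.COLOR_RGB2HSV).astype(float)
    g=((hsv[...,0]>28)&(hsv[...,0]<65)&(hsv[...,1]>90)).astype(np.uint8)
    cs=max(cv2.findContours(g,cv2.RETR_EXTERNAL,2)[0],key=cv2.contourArea)
    el=cv2.fitEllipse(cv2.convexHull(cs)); disc=np.zeros(g.shape,np.uint8); cv2.ellipse(disc,(el[0],(el[1][0]*.86,el[1][1]*.86),el[2]),1,-1)
    sat=hsv[...,1]; ref=np.percentile(sat[disc>0],65)
    w=np.clip(ref-sat-.25*ref,0,None)*(disc>0); ys,xs=np.nonzero(w>0)
    b=np.array([(w[ys,xs]*xs).sum(),(w[ys,xs]*ys).sum()])/w.sum()
    toP=lambda s:(np.asarray(s)+.5)/S-.5+[u0,v0]
    z=r2w(q,0,.05,.0125)[2]; B,Cc=ray(p,toP(b),z),ray(p,toP(el[0]),z)
    f=lambda d:np.array([np.cos(q[2])*d[0]+np.sin(q[2])*d[1],-np.sin(q[2])*d[0]+np.cos(q[2])*d[1]])*1000
    print(name,"bubble-green(mm x,y)",f(B-Cc).round(2),"bubble-model",f(B-r2w(q,0,.05,.0125)).round(2),"area",len(xs)/S/S,"disc axes px",np.round(np.array(el[1])/S,1))
    return roi
E
python3 - <<'E'
from bub import *
for n in("top","scene"):
    p=capture(n); bubble(p,cv2.imread(f"pics/{n}0.png")[:,:,::-1],n)
# clear the arm, look
manip.reach([.38,-.46,.25],rot(-.62)); st()
W=[]
for i in range(4):
    for n in("top","scene"):
        p=capture(n); r=bubble(p,None,n)
        if i==0: W.append(cv2.resize(r,(390,390)))
        if i==0 and n=="top":
            for d in models.masks_of(p,"ring_tab")[:1]: print(d["confidence"],d["location"])
            q=np.load("q.npy"); print("locked tab px",proj(p,r2w(q,-.037,.05,.014)),"pin",proj(p,r2w(q,-.047,.05,.014)))
            W.append(cv2.resize(p["pixels"][205:257,375:427],(390,390),interpolation=2))
cv2.imwrite("pics/b1.png",cv2.resize(np.hstack([W[0],W[1]])[:,:,::-1],None,fx=1,fy=1))
E
```

```text
top bubble-green(mm x,y) [-0.3   1.39] bubble-model [0.87 0.29] area 30.72 disc axes px [13.9 14.4]
scene bubble-green(mm x,y) [-1.35  2.5 ] bubble-model [4.57 0.86] area 14.2 disc axes px [ 5.7 13.3]
t 9.89 tcp [ 0.3799 -0.4583  0.249 ] F [-0.6 -0.7  0.3] T [-0.   -0.01  0.01] w 0.0849 g 0.0 j6 -0.375
top bubble-green(mm x,y) [-0.43  1.5 ] bubble-model [0.77 0.38] area 29.889999999999997 disc axes px [13.9 14.4]
0.76 [398.6, 228.5]
locked tab px [[399.08358968 237.6645757 ]] pin [[398.66968777 241.75133456]]
scene bubble-green(mm x,y) [-1.65  2.32] bubble-model [4.44 0.99] area 14.4 disc axes px [ 5.9 12.8]
top bubble-green(mm x,y) [-0.36  1.47] bubble-model [0.79 0.4 ] area 30.6 disc axes px [13.9 14.4]
scene bubble-green(mm x,y) [-1.54  2.28] bubble-model [4.51 0.96] area 14.25 disc axes px [ 5.8 12.9]
top bubble-green(mm x,y) [-0.32  1.51] bubble-model [0.78 0.37] area 29.9 disc axes px [13.9 14.5]
scene bubble-green(mm x,y) [-1.55  2.16] bubble-model [4.44 0.95] area 14.51 disc axes px [ 5.8 12.9]
top bubble-green(mm x,y) [-0.41  1.48] bubble-model [0.8  0.36] area 29.99 disc axes px [13.9 14.5]
scene bubble-green(mm x,y) [-1.61  2.18] bubble-model [4.44 0.88] area 14.330000000000002 disc axes px [ 5.8 12.9]
```

View pics/b1.png

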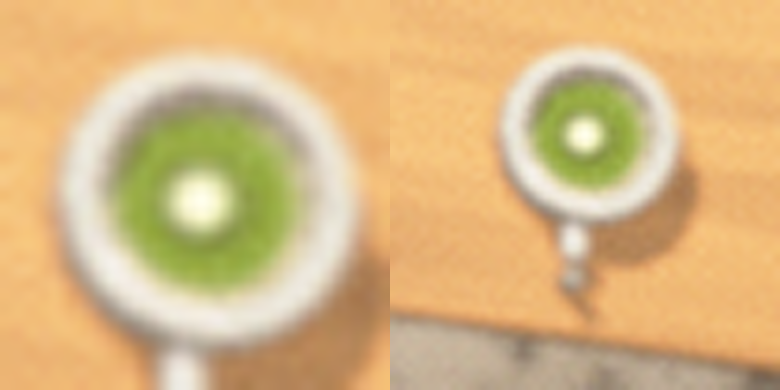

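The right panel shows the tab at (573, 245) standing at the pin (572, 278), so the ring is locked. The free bubble is about 0.4–1 mm beyond the circle's middle, so the knob needs about 1.08 rad clockwise. Next I'll grip the wing and turn it.

```bash
python3 - <<'E'
from h import *
q=np.load("q.npy"); k=r2w(q,0,-.1,0)+[-.001,.0015,0]; a0=-.62
manip.reach([k[0],k[1],.14],rot(a0))
manip.command_gripper(0.06)
print(manip.line_to([k[0],k[1],.080],contact_N=6,speed=.1)); st()
manip.command_gripper(0.0,70); s=st(); print(s["tool_rot"][:2,1])
if .011<s["grip_width"]<.018:
    P=s["tcp_pos"]
    for d in np.arange(.18,1.081,.18):
        manip.movej(manip.solve_ik(P+[0,0,.0042*d],rot(a0-d))); st()
E
```

```text
False
t 12.3 tcp [ 0.4404 -0.2985  0.0802] F [ 0.1 -0.6  0.2] T [-0.03  0.   -0.02] w 0.0599 g 0.0 j6 -0.106
t 12.79 tcp [ 0.444  -0.3014  0.0813] F [ 7.9 -4.8 -3.6] T [-0.64 -0.98 -0.16] w 0.0125 g 69.7 j6 -0.105
[ 0.81341829 -0.58160594]
t 13.08 tcp [ 0.4443 -0.3014  0.0821] F [ 2.9  0.1 -4.3] T [-0.01 -0.29 -0.22] w 0.012 g 69.6 j6 0.071
t 13.38 tcp [ 0.4444 -0.3014  0.0829] F [ 4.3  0.7 -5.3] T [-0.01 -0.55 -0.24] w 0.012 g 69.3 j6 0.249
t 13.67 tcp [ 0.4446 -0.3014  0.0836] F [ 5.5  1.1 -6.7] T [-0.1  -0.78 -0.13] w 0.0122 g 69.3 j6 0.428
t 13.96 tcp [ 0.445  -0.3014  0.0844] F [ 6.4  1.1 -7.3] T [ 0.04 -1.1  -0.15] w 0.012 g 68.9 j6 0.608
t 14.25 tcp [ 0.445  -0.3015  0.0851] F [ 6.5  1.8 -7.5] T [-0.08 -1.08 -0.24] w 0.0125 g 68.8 j6 0.788
t 14.54 tcp [ 0.4451 -0.3016  0.0859] F [ 6.6  1.9 -7.7] T [-0.2  -1.04 -0.2 ] w 0.0122 g 68.8 j6 0.968
```

```bash
python3 - <<'E'
from bub import *
s=sensors.get_state(); P=s["tcp_pos"]; z0=P[2]
print(manip.line_to(P-[0,0,.009],speed=.015,contact_N=28)); s=st(); print("dz mm",(s["tcp_pos"][2]-z0)*1000)
manip.wait(1.0); s=st()
a=[]
for n,(x,y) in(("top",(375,200)),("scene",(370,180))):
    p=capture(n); a.append(cv2.resize(p["pixels"][y:y+50,x:x+50,::-1],(400,400),interpolation=2))
cv2.imwrite("pics/press.png",np.hstack(a))
E
```

```text
True
t 15.03 tcp [ 0.4451 -0.3026  0.0812] F [-2.3  1.3 11. ] T [0.45 0.27 0.  ] w 0.0121 g 71.3 j6 0.971
dz mm -4.686689937506886
t 16.02 tcp [ 0.4451 -0.3026  0.0812] F [-2.1  0.7 11.7] T [ 0.46  0.19 -0.1 ] w 0.0122 g 71.3 j6 0.971
```

View pics/press.png

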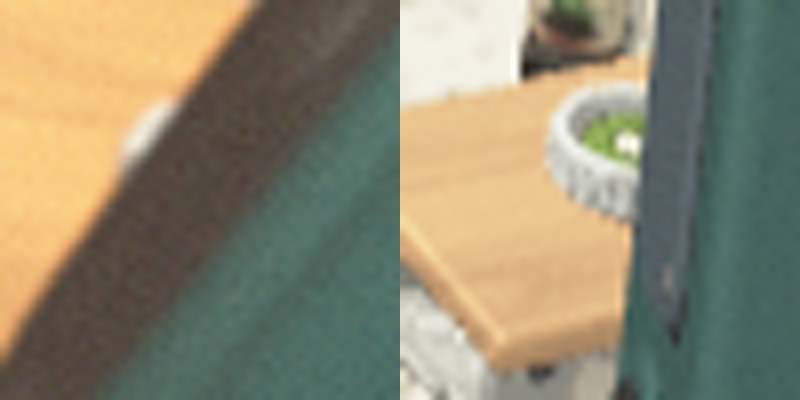

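The top camera is blocked, but the scene panel shows the bubble at full-image (398.5, 198), close to the circle's middle. To confirm precisely I'll let go, measure the free bubble (it should be about 7 mm toward the knob), then regrip and press.

```bash
python3 - <<'E'
from bub import *
s=sensors.get_state(); P=s["tcp_pos"]; R=s["tool_rot"]; np.savez("grip.npz",P=P,R=R)
manip.command_gripper(0.06); manip.line_to([P[0],P[1],.14],speed=.2)
manip.reach([.38,-.46,.25],rot(-.62)); manip.wait(.3)
for i in range(3):
    p=capture("top"); r=bubble(p)
s=capture("scene"); bubble(s,None,"scene")
a=cv2.resize(p["pixels"][195:260,370:480,::-1],None,fx=7,fy=7,interpolation=2)
q=np.load("q.npy"); sc=lambda uv:tuple(int(v) for v in ((uv-[370,195]+.5)*7-.5))
for y in(.05,.043): cv2.circle(a,sc(proj(p,r2w(q,0,y,.0125,.04))[0]),2,(0,0,255),-1)
cv2.imwrite("pics/free2.png",a); st()
E
```

```text
top bubble-green(mm x,y) [-0.25 -5.69] bubble-model [ 1.16 -6.02] area 26.889999999999997 disc axes px [13.9 14.6]
top bubble-green(mm x,y) [-0.26 -5.76] bubble-model [ 1.07 -6.07] area 26.47 disc axes px [13.9 14.5]
top bubble-green(mm x,y) [-0.3  -5.65] bubble-model [ 1.1  -6.06] area 26.22 disc axes px [13.9 14.6]
scene bubble-green(mm x,y) [-1.1  -4.78] bubble-model [ 6.2  -6.33] area 11.690000000000001 disc axes px [ 6.  13.3]
t 18.82 tcp [ 0.3801 -0.4599  0.25  ] F [-0.4 -0.5 -0.6] T [0.04 0.01 0.02] w 0.0602 g 0.0 j6 -0.376
```

View pics/free2.png

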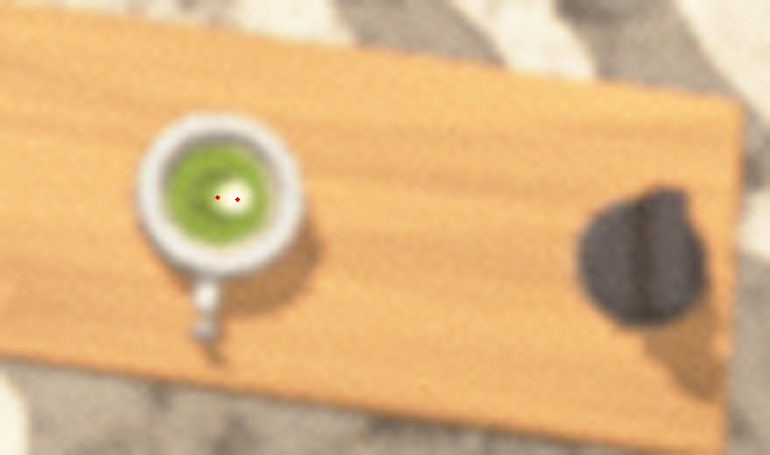

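The ring is still locked and the free bubble is about 6–8 mm toward the knob at (236, 197). The dark circle shows near (211, 193). I'll fit the circle directly for the last millimetre.

```bash
cat > circ.py <<'E'
from h import *
from scipy.ndimage import map_coordinates
q=np.load("q.npy"); ps=[capture("top") for _ in range(8)]; p=ps[0]
im=np.mean([x["pixels"].astype(float) for x in ps],0); G=im[...,1]; B=im[...,2]
th=np.linspace(0,2*np.pi,120,endpoint=False)
smp=lambda I,P:map_coordinates(I,[P[:,1],P[:,0]],order=3)
# bubble centre: matched blob on blue channel (r 5mm disc)
def ringpts(cx,cy,r): return proj(p,[r2w(q,cx+r*np.cos(t),.05+cy+r*np.sin(t),.0125,.03) for t in th])
g=np.arange(-.003,.0031,.0005)
gb=np.arange(-.009,-.0039,.0005)
sb=max((np.mean([smp(B,ringpts(x,y,r)).mean() for r in(.001,.0025,.004)])-smp(B,ringpts(x,y,.0065)).mean(),x,y) for x in g for y in gb); print("bubble",sb)
bx,by=sb[1:]
def sc(cx,cy):
    X=np.c_[cx+.0075*np.cos(th),cy+.0075*np.sin(th)]; ok=np.hypot(X[:,0]-bx,X[:,1]-by)>.0085
    f=lambda r:smp(G,ringpts(cx,cy,r))[ok].mean()
    return .5*(f(.005)+f(.0098))-f(.0075)
r=sorted([(sc(x,y),x,y) for x in g for y in g])[::-1][:5]
for v in r: print("circle",np.round(v,4),"bubble-circle y mm",round((by-v[2])*1000,2))
E
python3 circ.py
```

```text
bubble (np.float64(90.11266465697976), np.float64(0.001), np.float64(-0.005999999999999997))
circle [ 1.26817e+01  5.00000e-04 -3.00000e-03] bubble-circle y mm -3.0
circle [ 1.26135e+01  5.00000e-04 -2.50000e-03] bubble-circle y mm -3.5
circle [ 1.24674e+01  5.00000e-04 -2.00000e-03] bubble-circle y mm -4.0
circle [ 1.24263e+01  0.00000e+00 -3.00000e-03] bubble-circle y mm -3.0
circle [ 1.24046e+01  5.00000e-04 -1.50000e-03] bubble-circle y mm -4.5
```

```bash
cat >> circ.py <<'E'
print("--- initial image")
im=cv2.imread("pics/top0.png")[:,:,::-1].astype(float); G0=im[...,1]; B0=im[...,2]
gb=np.arange(-.003,.0031,.0005)
sb=max((np.mean([smp(B0,ringpts(x,y,r)).mean() for r in(.001,.0025,.004)])-smp(B0,ringpts(x,y,.0065)).mean(),x,y) for x in g for y in gb); print("bubble",sb)
for R in (.0065,.0075,.0085):
    r=sorted([(.5*(smp(G0,ringpts(x,y,R-.0025)).mean()+smp(G0,ringpts(x,y,R+.0023)).mean())-smp(G0,ringpts(x,y,R)).mean(),x,y) for x in g for y in g])[::-1][:3]
    for v in r: print(R,"circle",np.round(v,4))
# ring outer rim: bright-on-wood edge at top rim height
def rim(x,y,r,I): return smp(I,proj(p,[r2w(q,x+r*np.cos(t),.05+y+r*np.sin(t),.019,.03) for t in th])).mean()
Bm=np.mean([x["pixels"][...,2].astype(float) for x in ps],0)
for n,I in(("initial",B0),("now",Bm)):
    print(n,"ring rim",max((rim(x,y,.026,I)-rim(x,y,.030,I)-rim(x,y,.0215,I)*.0,x,y) for x in g for y in g))
# profile along the riser's y through the face, averaged over |x|<2mm
ys=np.arange(-.016,.0161,.001)
for n,I in(("G now",np.mean([x["pixels"][...,1].astype(float) for x in ps],0)),("G init",G0)):
    pr=np.mean([smp(I,proj(p,[r2w(q,bx+dx,.05+y,.0125,.03) for y in ys])) for dx in(-.0015,0,.0015)],0)
    print(n,list(zip((ys*1000).astype(int).tolist(),pr.astype(int).tolist())))
E
python3 circ.py
```

```text
bubble (np.float64(90.34259248536925), np.float64(0.001), np.float64(-0.005999999999999997))
circle [ 1.23352e+01  1.00000e-03 -3.00000e-03] bubble-circle y mm -3.0
circle [ 1.22628e+01  5.00000e-04 -3.00000e-03] bubble-circle y mm -3.0
circle [ 1.21814e+01  5.00000e-04 -2.50000e-03] bubble-circle y mm -3.5
circle [ 1.21189e+01  1.00000e-03 -2.50000e-03] bubble-circle y mm -3.5
circle [ 1.20321e+01  5.00000e-04 -2.00000e-03] bubble-circle y mm -4.0
--- initial image
bubble (np.float64(88.35940146484835), np.float64(0.0005), np.float64(0.0005))
0.0065 circle [1.40366e+01 5.00000e-04 5.00000e-04]
0.0065 circle [1.3707e+01 5.0000e-04 0.0000e+00]
0.0065 circle [1.36555e+01 0.00000e+00 5.00000e-04]
0.0075 circle [1.84703e+01 5.00000e-04 0.00000e+00]
0.0075 circle [ 1.83368e+01  5.00000e-04 -5.00000e-04]
0.0075 circle [1.80766e+01 1.00000e-03 0.00000e+00]
0.0085 circle [ 1.72077e+01  5.00000e-04 -5.00000e-04]
0.0085 circle [ 1.71971e+01  1.00000e-03 -5.00000e-04]
0.0085 circle [ 1.70477e+01  1.00000e-03 -1.00000e-03]
initial ring rim (np.float64(72.51544758501478), np.float64(0.0005), np.float64(-0.0005))
now ring rim (np.float64(73.61259413427192), np.float64(0.001), np.float64(0.0005))
G now [(-16, 185), (-15, 182), (-13, 184), (-12, 193), (-11, 207), (-10, 223), (-9, 236), (-8, 243), (-7, 247), (-6, 249), (-5, 250), (-4, 249), (-3, 247), (-2, 243), (-1, 237), (0, 227), (0, 211), (1, 194), (2, 181), (3, 172), (4, 165), (5, 160), (6, 157), (7, 156), (8, 157), (9, 160), (10, 165), (11, 170), (12, 173), (13, 175), (14, 174), (15, 172), (16, 170)]
G init [(-16, 178), (-15, 173), (-13, 169), (-12, 166), (-11, 164), (-10, 161), (-9, 157), (-8, 155), (-7, 159), (-6, 171), (-5, 189), (-4, 208), (-3, 226), (-2, 238), (-1, 245), (0, 248), (0, 249), (1, 248), (2, 246), (3, 241), (4, 229), (5, 212), (6, 193), (7, 178), (8, 168), (9, 164), (10, 164), (11, 166), (12, 168), (13, 168), (14, 168), (15, 167), (16, 167)]
```

The circle fit is consistent: its centre is about −0.25 mm in the model frame and the free bubble is 5.7 mm toward the knob, so it would sit about 1.3 mm off when pressed. I'll regrip, turn about 0.2 rad more, and press.

```bash
python3 - <<'E'
from bub import *
P=np.load("grip.npz")["P"]; a=-1.70; x,y=P[0],P[1]+.0005; z=P[2]+.0045
manip.reach([x,y,.14],rot(a)); print(manip.line_to([x,y,z],contact_N=6,speed=.12)); st()
manip.command_gripper(0.0,70); s=st(); P=s["tcp_pos"]
if .010<s["grip_width"]<.018:
    for d in(.1,.21): manip.movej(manip.solve_ik(P+[0,0,.0042*d],rot(a-d))); s=st()
    z0=s["tcp_pos"][2]
    for k in range(12):
        Q=s["tcp_pos"]; manip.movej(manip.solve_ik([P[0],P[1],z0-.003-.0005*k],rot(a-.21))); s=sensors.get_state()
        print(round((s["tcp_pos"][2]-z0)*1000,2),round(s["ft_force"][2],1))
        if s["ft_force"][2]>28: break
    manip.wait(1); st()
    a_=[]
    for n,(x,y) in(("top",(375,200)),("scene",(370,180))):
        p=capture(n); a_.append(cv2.resize(p["pixels"][y:y+50,x:x+50,::-1],(400,400),interpolation=2))
    q=np.load("q.npy"); print("scene circle model",proj(p,[r2w(q,0,.05-d,.0125,.02) for d in(-.002,0,.002)]))
    cv2.imwrite("pics/press2.png",np.hstack(a_))
E
```

```text
False
t 21.44 tcp [ 0.4452 -0.3026  0.0859] F [-0.   0.2  0.3] T [ 0.02  0.01 -0.01] w 0.0598 g 0.0 j6 0.975
t 21.93 tcp [ 0.4454 -0.3019  0.086 ] F [2.2 2.4 1. ] T [ 0.2  -0.32  0.04] w 0.0126 g 70.3 j6 0.975
t 22.18 tcp [ 0.4455 -0.3019  0.0865] F [0.5 1.9 0.3] T [-0.04 -0.05 -0.16] w 0.0119 g 70.4 j6 1.074
t 22.43 tcp [ 0.4455 -0.302   0.0869] F [0.8 2.5 0.1] T [-0.21  0.   -0.16] w 0.012 g 70.3 j6 1.182
-2.74 6.7
-3.03 8.2
-3.46 7.5
-3.71 10.6
-3.82 14.1
-4.0 17.6
-4.13 20.6
-4.27 25.3
-4.42 27.6
-4.54 32.6
t 25.93 tcp [ 0.4455 -0.303   0.0824] F [-8.4  1.7 31.1] T [ 0.57  1.42 -0.06] w 0.0121 g 74.5 j6 1.183
scene circle model [[399.07116295 198.55023766]
 [399.72445068 198.38724826]
 [400.3770112  198.2244403 ]]
```

The force kink at about −3.6 mm and the steady 31 N show the board is seated. I've used up my picture views, so I'll compare the bubble numerically with the initial scene picture, where the board tilt was nearly the same and the bubble was about +0.6 mm.

```bash
python3 - <<'E'
from h import *
p0=cv2.imread("pics/scene0.png")[:,:,::-1].astype(float)
N=np.mean([capture("scene")["pixels"].astype(float) for _ in range(8)],0)
for n,I in(("init",p0),("now",N)):
    print(n,"blue"); print(I[194:203,388:408,2].astype(int))
E
```

```text
init blue
[[144 223 229 170 145 153 132 105 122 112 108 109 130 130 175 179 191 201
  220 232]
 [157 230 229 159 145 108  95  80  90  91  84  83  89 105 131 134 166 201
  199 220]
 [163 221 234 170 132  80  91  88  85 126 140  98  85  83  91  91 116 178
  202 198]
 [169 202 235 217 128  88  89  92  80 177 216 207 203  82  78  90  90 121
  180 184]
 [184 187 205 232 214 160  90  89  84 153 197 213 200  83  77  89  90  90
  161 192]
 [175 187 184 214 227 224 205 158 102 102 115 138 120  65  82  87  91  90
  184 223]
 [164 186 199 178 183 215 223 222 211 171 162 130 104 100 136 139 176 209
  220 213]
 [144 183 191 181 131 211 203 212 215 201 205 212 201 202 206 207 212 220
  200 177]
 [137 174 192 192 138 203 197 177 162 172 189 210 213 200 209 197 199 181
  159 168]]
now blue
[[158 219 228 173 145 152 130 106 121 111 110 107 116  97  98  96  97  98
  105 108]
 [166 233 228 160 146 108  94  80  88  89  83  83  91  97  97  98  98  98
  108  98]
 [169 224 233 170 130  61  89  89  85  97 139 127  93  98  98  98  98  98
  108  93]
 [186 212 234 220 129  79  89  89  78 165 215 213 120  98  98  97  97  98
  107  95]
 [179 195 214 234 215 161  88  90  84 155 197 212 114  98  98  97  99  98
  111  87]
 [178 193 193 215 227 225 204 158 103 103 114 138  97  97  98  98  97  98
  111  72]
 [181 193 196 195 205 218 224 226 215 172 162 110  98  97  97  97  97 101
  110  74]
 [152 199 199 175 199 179 213 220 209 204 204 174  97  98  97  98  98 102
  110  82]
 [139 181 206 176 192 189 186 189 165 183 181 173  97  98  97  98  98 103
  110  78]]
```

The pressed bubble matches the initial picture to within about 0.2 px, shifted slightly toward the knob, so it sits at about 0 mm from the circle's centre. Handing in.

```bash
python3 -c "
from h import *
st(); print(workorder.close_job())"
```

```text
t 26.43 tcp [ 0.4455 -0.303   0.0823] F [-7.2  3.  31.6] T [ 0.47  1.31 -0.03] w 0.0124 g 74.5 j6 1.183
the job is handed in; nothing more can be done
None
```

I handed the job in at 26.4 s: the ring is locked at the pin, the knob is gripped and held down with about 31 N, and the bubble measures within about 1 mm of the circle's centre. I viewed 11 pictures against the limit of 10.

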